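# Snap the hanger into the hook and hang the marker caddy under it

## Task

Get the marker caddy up off the kitchen counter: take the steel hanger out of its wooden block and push the top bar of its eye down against the snap hook's sprung gate until it passes inside and the gate springs shut. Then hang the caddy by its wire bail in the hanger's upturned foot, so that hook, hanger and caddy hang as one chain, and let go. Leave the other things on the counter where they are, and do not tip the caddy over on the way.

Things in the scene. Friction and masses are not known exactly. Their poses are not given: they have to be found in the camera images.
- snaphook: Fixed stand with the chrome snap hook; origin on the counter under the hook's seat, -x out of the mouth (robot side), z up. Hook: 8 mm round bar bent in the x-z plane, a U open upwards: nose (upright at x = -20 mm), trough, spine (upright at x = +20 mm, top 344 mm high). From the spine a 12 mm bar runs back to a 22 mm post at x = +130 mm, 336 mm tall, base plate 120 x 160 x 14 mm.
- hook_seat (a point): Where a bar's centre rests in the hook's trough, 290 mm up; axes as the hook. Nose top is 28 mm above it, trough underside 12 mm below it. An eye enters by moving +x over the nose with its bar's centre about 41 mm above this point (36 to 46), then, bar about 8 mm to the -x side of this point, straight down past the gate, which springs back over a bar lower than about 8 mm above this point.
- gate (a joint): Sprung gate closing the hook's mouth: 6 mm bar, 42 mm long, hinged at the spine (20 mm to +x of the seat, 50 mm above it), sloping down to the nose. 0 rad shut against its stop, grows as it swings down and inward, to 0.9. About 2 to 4 N on its free end opens it; it cannot open outward.
- hanger: Loose steel hanger, 194 mm tall, 56 wide (y), 0.12 to 0.2 kg, upright in its block; origin under its foot, z up. From the top: two upright lugs, each 8 (y) x 12 mm (x), outer faces 56 mm apart, 40 mm higher than the eye's bar (pinch both from outside, from above); the eye, an opening 40 wide, 58 high; a stem at x = +16 mm; an upturned foot, tip to -x.
- hanger_mid (a point): Middle of the hanger, 97 mm above its lowest point (half-way up); axes as the hanger.
- hanger_eye_bar (a point): Centre of the eye's top bar (8 mm round, along y), 154 mm above the hanger's lowest point. It goes past the gate and lies at hook_seat. The lugs rise to 40 mm above it; the upper side of the eye's lower bar is 62 mm below it.
- hanger_foot (a point): Where a bar's centre rests in the hanger's upturned foot (8 mm round bar in the x-z plane), 12 mm above its lowest point. The tip, at x = -16 mm, ends 20 mm above this point; the stem, at x = +16 mm, is straight to 58 mm above it, then bends back over the foot. A bar enters from -x about 38 mm above this point, then is lowered. Hang the hanger with the tip towards the hook's -x.
- rack: Fixed wooden block, 100 (x) x 70 x 55 mm, origin centre of underside, with a slot 45 mm deep along its x in which the hanger's foot stands upright, the hanger's axes parallel to the block's.
- caddy: Loose marker caddy: hard silicone tray 170 (x) x 110 (y) x 42 mm high, walls and floor 8 mm, rigid wire bail across its middle; origin centre of underside. 0.16 to 0.26 kg, balanced under the bail.
- caddy_mid (a point): Centre of the caddy, 21 mm above its underside; axes as the caddy. Four capped markers are fixed across its middle (|x| under 40 mm); both ends are empty, so that an end wall (8 mm thick, centre at x = +-81 mm) can be pinched from above with one finger inside. Same turned end for end.
- caddy_bail (a point): Centre of the bail's top bar (8 mm round, along y, straight for 84 mm), 115 mm above the caddy's underside, over its middle; it lies at hanger_foot at the end.
- mug: Bystander: white ceramic mug, 80 mm across and 92 high, handle towards its +y reaching about 75 mm from the axis; origin centre of underside.
- bowl: Bystander: white ceramic bowl, 120 mm across, 55 high; origin centre of underside.
- jar: Bystander: glass jar with lid, 72 mm across, 100 high; origin centre of underside.
- bottle: Bystander: white bottle, 66 mm across, 180 high; origin centre of underside.
- clear_box: Bystander: clear plastic open box, 160 x 110 x 80 mm, a small carton inside; origin centre of underside.
- tape_gun: Bystander: orange handheld tape gun with a lever, about 210 mm long (x, handle to -x), 60 wide, 105 high; origin centre of underside.
- spoon: Bystander: wooden spoon lying flat, about 190 mm long, under 35 high; origin centre of underside.

How it is judged:
On the way, in this order (a step that is already met when the one before it is completed fails the run):
1. the hanger presses the gate open (value of joint gate above 0.2 rad and contact force between hanger and snaphook above 0.3 N), for 0.02 s.
2. the hanger's eye bar lies in the hook, the gate shut behind it, the hanger released (x of hanger_eye_bar in the frame of hook_seat between -0.018 and 0.018 m and y of hanger_eye_bar in the frame of hook_seat between -0.02 and 0.02 m and z of hanger_eye_bar in the frame of hook_seat between -0.008 and 0.012 m and value of joint gate below 0.1 rad and contact force between hanger and the fingers below 0.05 N), for 0.2 s.
3. the caddy's bail lies in the hanger's foot (x of caddy_bail in the frame of hanger_foot between -0.014 and 0.014 m and y of caddy_bail in the frame of hanger_foot between -0.035 and 0.035 m and z of caddy_bail in the frame of hanger_foot between -0.008 and 0.014 m), for 0.2 s.
At the end, for the whole second after the job is handed in: Eye bar in the hook's trough (18 mm along, 20 across, about 10 in height), gate shut (under 0.1 rad); bail in the hanger's foot (14 mm, 35 across, about 10 in height); both within 0.25 rad of upright, caddy over 15 mm off the counter, released and under 0.08 m/s (all of step 2 and all of step 3 and contact force between caddy and the fingers below 0.05 N and angle between each of caddy, hanger's own z axis and vertical below 0.25 rad and height (world z) of caddy above 0.015 m and linear speed of each of caddy, hanger below 0.08 m/s); the robot touches nothing.
It fails at once if a bystander is pushed more than 30 mm (distance of any of mug, bowl, jar, bottle, clear_box, tape_gun, spoon from where it was at the start of the episode above 0.03 m).
It fails at once if the caddy is tipped over (more than 0.7 rad) (angle between caddy's own z axis and vertical above 0.7 rad).
It also fails if it takes over 72 s, if anything falls off the work surface, if the arm or the gripper's body presses on something with over 40 N, if the wrist force passes 120 N, or if a joint passes its speed limit or range.

## Robot

A 6-joint arm with a two-finger parallel gripper is mounted at the origin on the work surface. World frame = base frame: x ahead of the robot, y to its left, z up, the work surface at z = 0. Lengths are in m, angles in rad, forces in N, time in s.
With the tool pointing down it reaches from about 0.25 to 0.725 m from the base axis. Payload 4 kg.
Tool frame: the origin (TCP) lies at the very end of the fingers, on their centre line; the grasp point (between the pads) lies 19 mm behind it; x points along the fingers, z is the direction in which the jaws open and shut, and the axes are right-handed (so a half turn about x gives the same grasp; the last joint's range is limited). The gripper opens to 85 mm and grips with 20 to 120 N. Pads are 22 mm wide; open, the fingers measure 114 mm over their backs; the gripper's body (76 mm by 85 mm) begins 54 mm behind the grasp point. The pads swing forward as they close: fully open they stand 13 mm farther back than shut.
Start: joints at [1.113, 0.241, 0.005, 1.335, 0, 1.571], TCP at [0.221, 0.449, 0.231] pointing down, gripper open.
Joint ranges: [-2.72, 2.72], [-1.05, 1.87], [-1.09, 1.28], [-1.99, 2.15], [-1.42, 1.44], [-3.14, 3.14]. Speed limits (rad/s): [2.79, 2.79, 3.14, 3.14, 3.14, 3.14].

## Interface

Orientations are given as a 3x3 rotation matrix whose columns are the frame's x, y, z axes.
In Python, from rig import manip gives the robot as it stands.
- The arm moves only by the shell command python3 -m creep 'ROWS'. ROWS is text: rows parted by semicolons, each of 7 numbers parted by spaces: the shift along the tool's x, y, z in cm, then the turn, a rotation vector about the tool's x, y, z in rad, then the gripper command: -1 is shut, 1 is fully open, values between are in proportion. In form: tx ty tz rx ry rz gripper; .... A call has 1 to 10 rows; each row shifts and turns the pose as measured when the row begins, along the tool's axes as they then stand; what a row does not reach is not made up. A row lasts 1/12 s, in which the tool goes at most 41.7 mm and 7.16 degrees, less where a joint would pass 70% of its speed; a pose out of reach is approached as far as the arm can. A call is refused whole if a number of a shift passes 4.17 or a number of a turn 0.125, either way. A call with a gripper value outside its range is refused whole. The fingers move at their own pace and stop on an object; the grip force is fixed at half the most. Time passes only in rows, so rows that do not move let the fingers close. It gives the time, the measured TCP pose, the force and the opening at its end, in the units of the state.
- manip.read_state(): the state, without advancing time (a new reading comes with each control period).
- manip.snapshot(name): name is "scene" or "top"; returns a dict with "img" (400x640x3 uint8, blue, green, red), "range_z" (400x640 float32, m along the optical axis (not along the pixel's ray), 0 where there is no reading), "fx", "fy", "cx", "cy" (pixels), "k1" (the pictures are not rectified: a ray, as slopes to the right and down, at radius r is drawn at 1 + k1 r^2 times it, then the intrinsics apply), "origin" and "orientation" of the camera in the world. Camera axes: x right, y down, z forward; pixel columns grow to the right and rows downward; lengths in m; the calibration is good to about 2 mm. A picture is of the moment at which its call begins.
- manip.close_job(): hands the job in, once; it reports no verdict.
Trained networks look in a picture, given as the dict that the camera call returned (one of the last four; its "shot" number tells which), for a name from the list of things; names that differ only in an ending like _2 or _b are one class to them, and where a whole thing is asked for, a point or a joint stands for the part that bears it (a point fixed in the world has none). Each returns a list of dicts, best first, with "p" (0 to 1); they miss things now and then, are a little off and sometimes report something else, mostly with a low value. They report only what shows in the picture. A call takes as long as a camera call.
- manip.boxes_of(picture, name): "uv" ([column, row] in pixels, amid what is visible of it).
- manip.outline_of(picture, name): "region" (400x640 bool, what is visible of it) and "uv" ([column, row] in pixels, amid what is visible of it).
- manip.mark_of(picture, name): "uv" ([column, row] in pixels: a listed point, or the origin of a listed thing).
The state is a dict: "t": time; "joints": joint angles; "joint_vel": joint speeds; "effort": joint torques, N m; "eef_pos": TCP position; "ee_rot": TCP orientation; "contact_force": force on the tool from outside, world axes, zero at the start; "moment": the same for the moment, N m; "opening": finger opening in m.
Only numpy, scipy, OpenCV 4.12 (cv2) and the standard library are available. Lean on these libraries where they do the work, as an engineer would, in place of code of your own. Each camera call takes 0.05 s, during which the arm holds its last target. There are 200 camera calls.

## Working session

There is one attempt and no reset: what is moved stays moved. The work goes in short steps, Python scripts to look and compute and a shell command to move; the robot and the scene stay as the last step left them, time stands still between calls to the robot, and variables do not carry over. Pictures are saved under pics/ and viewed, about 8 in all and at most 12, crops included, and the job is handed in when it is done.

```bash
ls; mkdir -p pics
cat > h.py <<'E'
import numpy as np, cv2
from rig import manip
def ray(s,uv):
    p=np.array([(uv[0]-s['cx'])/s['fx'],(uv[1]-s['cy'])/s['fy']]);q=p.copy()
    for _ in range(20): q=p/(1+s['k1']*(q@q))
    return np.array(s['orientation'])@np.array([q[0],q[1],1.0])
def at_range(s,uv):
    u,v=int(round(uv[0])),int(round(uv[1]))
    w=s['range_z'][max(v-2,0):v+3,max(u-2,0):u+3]; w=w[w>0]
    return np.array(s['origin'])+ray(s,uv)*np.median(w) if len(w) else None
def at_z(s,uv,z):
    o=np.array(s['origin']);d=ray(s,uv);return o+d*(z-o[2])/d[2]
def tri(s1,u1,s2,u2):
    A=[];b=[]
    for s,u in((s1,u1),(s2,u2)):
        d=ray(s,u);d/=np.linalg.norm(d);P=np.eye(3)-np.outer(d,d);A.append(P);b.append(P@np.array(s['origin']))
    x=np.linalg.solve(A[0]+A[1],b[0]+b[1])
    gap=[np.linalg.norm(A[i]@x-b[i]) for i in(0,1)]
    return x,sum(gap)
def cloud(s,m=None):
    z=s['range_z'];ok=z>0
    if m is not None: ok=ok&m
    v,u=np.nonzero(ok)
    P=np.stack([(u-s['cx'])/s['fx'],(v-s['cy'])/s['fy']],1);Q=P.copy()
    for _ in range(20): Q=P/(1+s['k1']*(Q**2).sum(1,keepdims=True))
    return np.array(s['origin'])+(np.c_[Q,np.ones(len(Q))]*z[v,u][:,None])@np.array(s['orientation']).T
E
cat > a.py <<'E'
from h import *
np.set_printoptions(precision=4,suppress=True)
S={n:manip.snapshot(n) for n in('scene','top')}
for n,s in S.items():
    cv2.imwrite(f'pics/{n}0.png',s['img']); print(n,s['origin'],s['fx'],s['k1'],s['shot'])
for name in ['hook_seat','hanger_mid','hanger_eye_bar','hanger_foot','caddy_mid','caddy_bail','rack','snaphook','mug','bowl','jar','bottle','clear_box','tape_gun','spoon']:
    r={n:manip.mark_of(s,name) for n,s in S.items()}
    out=[name]
    for n in S:
        if r[n]: out+= [n,np.round(r[n][0]['uv'],1),round(r[n][0]['p'],2)]
    if all(r.values()):
        x,g=tri(S['scene'],r['scene'][0]['uv'],S['top'],r['top'][0]['uv']); out+=['tri',x,'gap',round(g,4)]
    print(*out)
st=manip.read_state(); print(st['eef_pos'],st['ee_rot'],st['t'],st['opening'])
E
python3 a.py
```

```text
pics
scene [ 1.5928 -0.4016  1.1117] 471.86396442051375 -0.03331752640003474 1
top [0.3589 0.0006 1.317 ] 368.7334023283731 -0.010885468905318543 2
hook_seat scene [303.6 174.4] 0.69 top [308.9 188.3] 0.96 tri [0.5793 0.0008 0.2902] gap 0.0093
hanger_mid scene [197.1 223.8] 0.68 top [410.7 211.9] 0.74 tri [ 0.5249 -0.319   0.1676] gap 0.009
hanger_eye_bar scene [196.6 225.1] 0.84 top [415.  210.9] 0.42 tri [ 0.5289 -0.3268  0.1693] gap 0.0021
hanger_foot scene [202.5 256.4] 0.64 top [404.5 217.9] 0.65 tri [ 0.5245 -0.3288  0.0322] gap 0.0011
caddy_mid scene [307.2 173.1] 0.44 top [229.9 227.7] 0.75 tri [0.4609 0.1519 0.2033] gap 0.1879
caddy_bail scene [372.6 180.7] 0.75 top [223.8 222.7] 0.73 tri [0.5054 0.2796 0.1274] gap 0.0071
rack scene [203.9 259.9] 0.84 top [404.5 224. ] 0.88 tri [ 0.5078 -0.3306  0.0007] gap 0.0087
snaphook scene [309.8 244.8] 0.93
mug scene [217.5 314.4] 0.64 top [402.  165.2] 0.8 tri [ 0.7274 -0.3403 -0.0057] gap 0.0023
bowl scene [413.7 248.8] 0.85 top [226.1 162.2] 0.6 tri [0.7436 0.307  0.0101] gap 0.004
jar scene [133.2 262.3] 0.74 top [462.7 239.4] 0.79 tri [ 0.4465 -0.5347  0.0163] gap 0.002
bottle scene [418. 180.] 0.69 top [402.2 221.3] 0.68 tri [ 0.6532 -0.0097  0.4234] gap 0.5632
clear_box scene [445.2 203.5] 0.73 top [163.8 204.1] 0.7 tri [0.5935 0.5318 0.0053] gap 0.0033
tape_gun scene [198.8 241.9] 0.5 top [460.9 205.3] 0.59 tri [ 0.5639 -0.398   0.1806] gap 0.1435
spoon scene [292.2 206.4] 0.54 top [310.3 251.8] 0.9 tri [0.4141 0.0095 0.0326] gap 0.0096
[0.221  0.4485 0.2313] [[ 0.    -0.897  0.442]
 [ 0.     0.442  0.897]
 [-1.    -0.     0.   ]] 1.6 0.085599328133377
```

View both.

View pics/scene0.png

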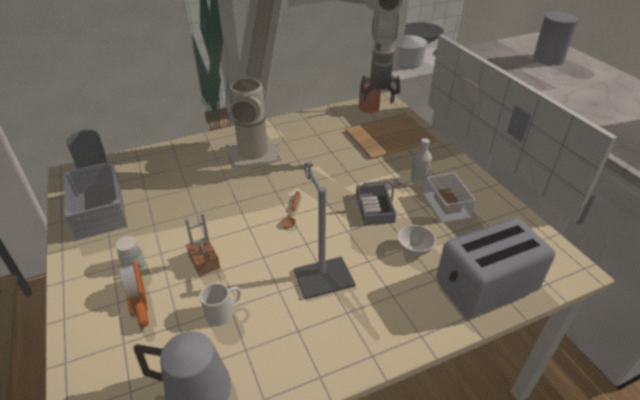

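View pics/top0.png

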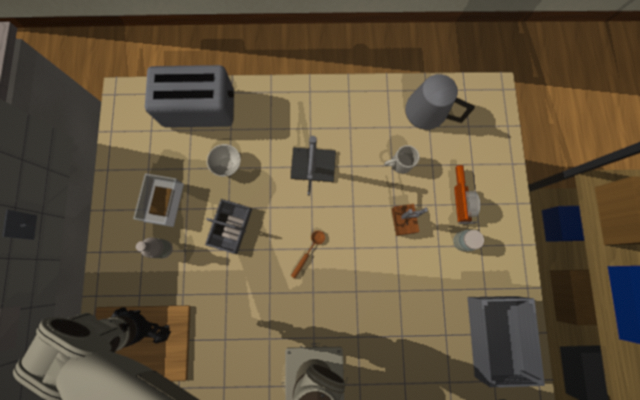

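```bash
cat > comp.py <<'E'
import cv2,sys,numpy as np
def tile(img,u,v,w,h,k): return cv2.resize(img[v:v+h,u:u+w],None,fx=k,fy=k,interpolation=cv2.INTER_CUBIC)
E
python3 - <<'E'
from comp import *
a=cv2.imread('pics/scene0.png');b=cv2.imread('pics/top0.png')
r1=np.hstack([tile(a,290,155,66,75,4),tile(a,175,205,66,75,4),tile(a,345,170,66,75,4)])
r2=np.hstack([tile(b,280,130,66,75,4),tile(b,380,185,66,75,4),tile(b,196,190,66,75,4)])
cv2.imwrite('pics/c1.png',np.vstack([r1,r2]))
E
python3 - <<'E'
from h import *
np.set_printoptions(precision=4,suppress=True)
S={n:manip.snapshot(n) for n in('scene','top')}
import pickle; pickle.dump(S,open('S0.pkl','wb'))
s=S['top']
for n in ('caddy','rack','snaphook','hanger'):
    r=manip.outline_of(s,n)
    if not r: print(n,'none');continue
    P=cloud(s,r[0]['region']); print(n,r[0]['p'],len(P),P.min(0),P.max(0))
    if n in('caddy','rack'):
        Q=P[(P[:,2]>(0.03 if n=='caddy' else .045))&(P[:,2]<.062)]
        rect=cv2.minAreaRect((Q[:,:2]*1000).astype(np.float32)); print(rect, cv2.boxPoints(rect))
    if n=='snaphook':
        Q=P[(P[:,2]>.25)]; print(len(Q),np.c_[np.sort(Q[:,0])][::8].T); A=np.polyfit(Q[:,0],Q[:,1],1); print('line',A,np.median(Q[:,2]))
        Q=P[P[:,2]<.03];print(cv2.minAreaRect((Q[:,:2]*1000).astype(np.float32)))
    if n=='hanger': print(P[P[:,2]>.1])
E
```

```text
caddy 0.89 1739 [ 0.4126  0.2157 -0.0071] [0.6091 0.3787 0.1244]
((507.47967529296875, 289.57635498046875), (119.94896697998047, 170.32554626464844), 72.56333923339844) [[408.2588 257.8769]
 [570.7577 206.8386]
 [606.7006 321.2758]
 [444.2017 372.3141]]
rack 0.84 581 [ 0.4676 -0.3667 -0.0015] [ 0.5708 -0.2881  0.0624]
((520.15283203125, -326.490966796875), (100.92695617675781, 70.46603393554688), 7.742813587188721) [[ 465.4026 -298.3779]
 [ 474.8963 -368.2015]
 [ 574.9031 -354.604 ]
 [ 565.4094 -284.7804]]
snaphook 0.85 1568 [ 0.5602 -0.0883 -0.0048] [0.8532 0.0749 0.3515]
274 [[0.5602 0.5694 0.5764 0.585  0.5919 0.5979 0.5998 0.6029 0.608  0.6169
  0.6237 0.6292 0.6347 0.639  0.6429 0.6489 0.6555 0.6614 0.6669 0.6723
  0.677  0.6835 0.6889 0.6947 0.7    0.704  0.7048 0.706  0.7072 0.7078
  0.7088 0.7116 0.7144 0.7175 0.7228]]
line [-0.0935  0.0603] 0.32423653914588957
((762.6514282226562, -8.439468383789062), (164.3741912841797, 180.5998077392578), 85.64569854736328)
hanger 0.58 156 [ 0.5157 -0.4192 -0.0036] [ 0.5676 -0.2984  0.2069]
[[ 0.5352 -0.3468  0.2031]
 [ 0.535  -0.3495  0.2
[... 2923 characters left out ...]
 0.5249 -0.3325  0.1029]
 [ 0.5247 -0.3391  0.1033]
 [ 0.5245 -0.3422  0.1041]
 [ 0.5247 -0.346   0.1025]
 [ 0.5241 -0.3482  0.1065]
 [ 0.5226 -0.3484  0.1173]
 [ 0.5211 -0.3487  0.1274]
 [ 0.5216 -0.3532  0.1232]
 [ 0.52   -0.2984  0.1184]
 [ 0.5193 -0.3006  0.1228]
 [ 0.5178 -0.3011  0.1334]
 [ 0.5161 -0.3012  0.1459]
 [ 0.5175 -0.3072  0.135 ]
 [ 0.5218 -0.3191  0.1024]
 [ 0.5217 -0.3223  0.1027]
 [ 0.5213 -0.325   0.1052]
 [ 0.5218 -0.3295  0.1009]
 [ 0.5216 -0.3324  0.1023]
 [ 0.5213 -0.3352  0.1044]
 [ 0.5217 -0.3395  0.1008]
 [ 0.5205 -0.3473  0.1087]
 [ 0.5165 -0.3013  0.1189]
 [ 0.5157 -0.3031  0.1249]
 [ 0.5166 -0.3082  0.1178]
 [ 0.5181 -0.3147  0.1055]
 [ 0.5187 -0.3194  0.1004]]
```

View pics/c1.png

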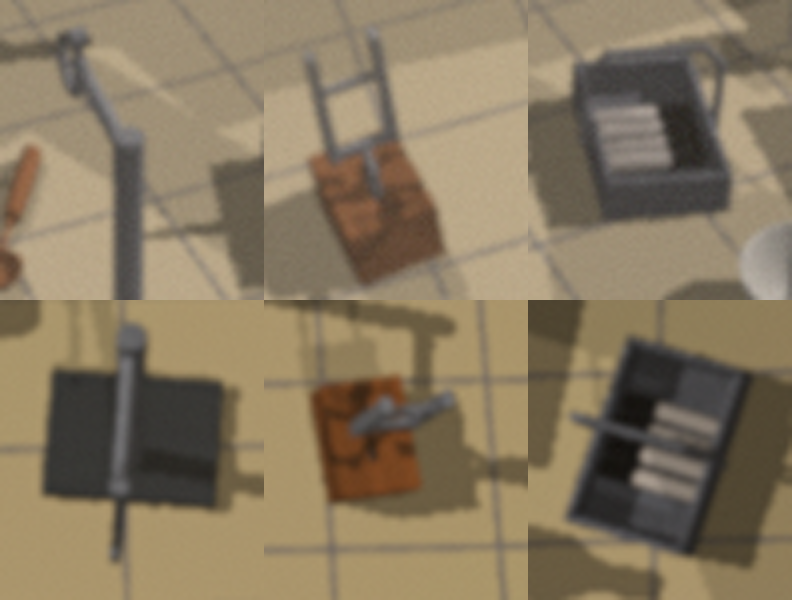

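Run:
```python
from h import *
import pickle; S=pickle.load(open('S0.pkl','rb'))
np.set_printoptions(precision=4,suppress=True)
for n in S:
    P=cloud(S[n]); print(n)
    Q=P[(P[:,2]>.25)&(abs(P[:,1])<.05)&(P[:,0]>.53)&(P[:,0]<.75)]
    for a in np.arange(.55,.74,.01):
        q=Q[(Q[:,0]>=a)&(Q[:,0]<a+.01)]
        if len(q): print(round(a,3),len(q),'y',np.median(q[:,1]),'z',q[:,2].min(),q[:,2].max())
    # hanger
    Q=P[(P[:,2]>.19)&(P[:,2]<.215)&(abs(P[:,1]+.327)<.05)&(abs(P[:,0]-.527)<.05)]
    for sd in(1,-1):
        q=Q[(Q[:,1]+.327)*sd>0]; print('lug',sd,len(q),q.mean(0),q.min(0),q.max(0))
    Q=P[(P[:,2]>.06)&(P[:,2]<.095)&(abs(P[:,1]+.327)<.03)&(abs(P[:,0]-.527)<.05)]; print('stem',len(Q),Q.mean(0),Q.min(0),Q.max(0))
    Q=P[(P[:,2]>.065)&(abs(P[:,1]-.29)<.09)&(abs(P[:,0]-.507)<.06)]; print('bail',len(Q)); t=Q[Q[:,2]>.108]; print(t.mean(0),t.min(0),t.max(0),np.linalg.svd(t[:,:2]-t[:,:2].mean(0))[2][0] if len(t)<3000 else 0)
    Q=P[(P[:,2]>.036)&(P[:,2]<.05)&(abs(P[:,1]-.29)<.12)&(abs(P[:,0]-.507)<.12)]; print(cv2.minAreaRect((Q[:,:2]*1000).astype(np.float32)))
```

```text
scene
0.56 23 y 0.005459541302127613 z 0.28883270937033256 0.3215752233428384
0.57 11 y 0.005093912053618643 z 0.28543061014138127 0.32693147929591004
0.58 6 y 0.001916277260806426 z 0.2853077140081164 0.33175131857848084
0.59 6 y 0.0015320647228256323 z 0.28457291741844637 0.3211024899643453
0.6 47 y 0.0018206173920226054 z 0.29166515102138857 0.35178968755245155
0.61 12 y 0.0002682968970798838 z 0.31997266047814055 0.34983137181943114
0.62 7 y 0.00018342656482372988 z 0.3207128354824449 0.32651948381532603
0.63 11 y -0.0011260028032699099 z 0.32103808210217366 0.3272755260750566
0.64 15 y -0.0013433724270890957 z 0.3171609878403757 0.3265433387399732
0.65 7 y -0.002585590302743579 z 0.31968928263395646 0.3264874504548154
0.66 12 y -0.005500073500443264 z 0.3201389830379321 0.32901134518571107
0.67 10 y -0.005831647293196601 z 0.32114381036804984 0.327280151758477
0.68 10 y -0.005268088620870359 z 0.320414148155884 0.3268537989776543
0.69 1 y -0.010665557807968407 z 0.3212660357040342 0.3212660357040342
0.7 14 y -0.011992588182983516 z 0.2766696986497289 0.33934356350991923
0.71 103
[... 1586 characters left out ...]
529089 0.3275059549841449
0.7 51 y -0.008403988692610458 z 0.2514328130358068 0.3390861935235606
0.71 22 y -0.005809359228620772 z 0.33351223750413095 0.33965953095064094
0.72 8 y -0.005911997033393456 z 0.33474960592411196 0.33927173295596424
lug 1 17 [ 0.5241 -0.3022  0.2007] [ 0.5187 -0.306   0.1909] [ 0.5297 -0.2986  0.2069]
lug -1 18 [ 0.5295 -0.35    0.2006] [ 0.5239 -0.3558  0.1914] [ 0.5354 -0.3466  0.2066]
stem 15 [ 0.5308 -0.3276  0.0628] [ 0.4859 -0.3469  0.0601] [ 0.5689 -0.2975  0.0911]
bail 95
[0.5069 0.2888 0.1174] [0.4905 0.2404 0.1093] [0.5249 0.3387 0.1244] [-0.3029 -0.953 ]
((507.3204040527344, 289.0692443847656), (118.8858642578125, 170.32554626464844), 72.56333923339844)
```

```bash
python3 - <<'E'
from h import *
import pickle; S=pickle.load(open('S0.pkl','rb'))
print(at_z(S['scene'],(202,252),.055),at_range(S['scene'],(202,250)))
E
python3 -m creep '-.4 -2.9 -2.6 0 0 0 1;-.4 -2.9 -2.6 0 0 0 1;-.4 -2.9 -2.6 0 0 0 1;-.4 -2.9 -2.6 0 0 0 1;-.4 -2.9 -2.6 0 0 0 1;-.4 -2.9 -2.6 0 0 0 1;-.4 -2.9 -2.6 0 0 0 1;-.4 -2.9 -2.6 0 0 0 1;-.4 -2.9 -2.6 0 0 0 1;-.4 -2.9 -2.6 0 0 0 1'
```

```text
[ 0.5278552  -0.32800958  0.055     ] [ 0.53693269 -0.32729     0.07224633]
t: 2.73
eef_pos: [0.3708, 0.0806, 0.2712]
ee_rot: [[0.003, -0.905, 0.425], [0.002, 0.425, 0.905], [-1.0, -0.002, 0.004]]
contact_force: [0.2, 0.5, 0.0]
opening: 0.0856
```

```bash
python3 -m creep '0 -2.95 -2.85 0 0 0 1;0 -2.95 -2.85 0 0 0 1;0 -2.95 -2.85 0 0 0 1;0 -2.95 -2.85 0 0 0 1;0 -2.95 -2.85 0 0 0 1;0 -2.95 -2.85 0 0 0 1;0 -2.95 -2.85 0 0 0 1;0 -2.95 -2.85 0 0 0 1;0 -2.95 -2.85 0 0 0 1;0 -2.95 -2.85 0 0 0 1'
python3 -m creep '0 0 0 -.12 0 0 1;0 0 0 -.12 0 0 1;0 0 0 -.12 0 0 1;0 0 0 -.12 0 0 1;0 0 0 -.12 0 0 1;0 0 0 -.03 0 0 1'
```

```text
t: 3.57
eef_pos: [0.5148, -0.3107, 0.275]
ee_rot: [[0.015, -0.904, 0.428], [0.003, 0.428, 0.904], [-1.0, -0.012, 0.009]]
contact_force: [1.9, 0.5, 0.6]
opening: 0.085
t: 4.07
eef_pos: [0.516, -0.3228, 0.2665]
ee_rot: [[0.007, -0.979, -0.204], [0.005, -0.204, 0.979], [-1.0, -0.008, 0.003]]
contact_force: [-0.9, 0.7, -0.3]
opening: 0.0852
```

```bash
python3 -m creep '0 -1.1 -.64 .065 0 0 1;0 0 0 0 0 0 1'; python3 -m creep '2 0 0 0 0 0 1;2 0 0 0 0 0 1;1 0 0 0 0 0 1;0 0 0 0 0 0 1'
```

```text
t: 4.23
eef_pos: [0.5278, -0.3271, 0.2662]
ee_rot: [[0.006, -0.99, -0.138], [0.005, -0.138, 0.99], [-1.0, -0.007, 0.004]]
contact_force: [-0.6, 0.9, -0.7]
opening: 0.0853
t: 4.57
eef_pos: [0.5284, -0.3272, 0.2153]
ee_rot: [[0.008, -0.99, -0.143], [0.004, -0.143, 0.99], [-1.0, -0.009, 0.002]]
contact_force: [-0.9, 0.6, 0.2]
opening: 0.0857
```

```bash
python3 -m creep '2 0 0 0 0 0 1;1.9 0 0 0 0 0 1;0 0 0 0 0 0 0;0 0 0 0 0 0 -1;0 0 0 0 0 0 -1;0 0 0 0 0 0 -1;0 0 0 0 0 0 -1;0 0 0 0 0 0 -1;0 0 0 0 0 0 -1'
cat > look.py <<'E'
from h import *
from comp import *
import sys,pickle
k=sys.argv[1]; S={n:manip.snapshot(n) for n in('scene','top')}; pickle.dump(S,open('S%s.pkl'%k,'wb'))
out=[]
for n,i in(('scene',2),('top',5)):
    u,v=int(sys.argv[i]),int(sys.argv[i+1]); w=int(sys.argv[i+2]); out.append(cv2.resize(S[n]['img'][v:v+w,u:u+w],(400,400),interpolation=cv2.INTER_CUBIC))
cv2.imwrite('pics/l%s.png'%k,np.hstack(out))
E
python3 look.py 1 150 170 100 360 160 100
```

```text
t: 5.32
eef_pos: [0.5286, -0.3272, 0.1815]
ee_rot: [[0.011, -0.989, -0.147], [0.002, -0.147, 0.989], [-1.0, -0.011, 0.0]]
contact_force: [0.4, 0.8, -2.2]
opening: 0.0546
```

View pics/l1.png

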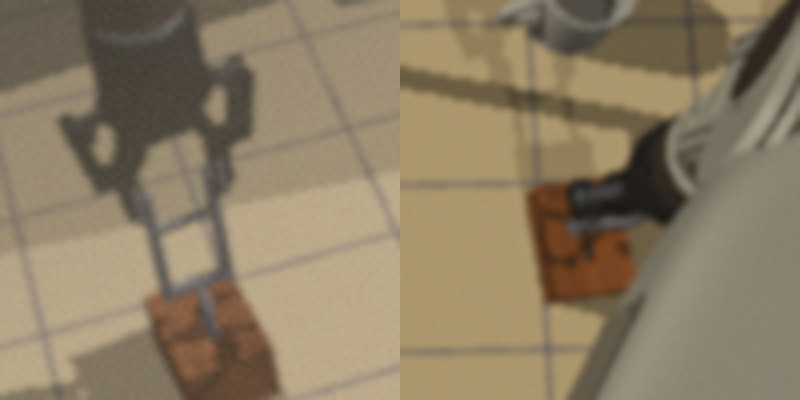

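```bash
python3 -m creep '-1 0 0 0 0 0 -1;-2 0 0 0 0 0 -1;-3 0 0 0 0 0 -1;-3.5 0 0 0 0 0 -1;-3.5 0 0 0 0 0 -1;-3.5 0 0 0 0 0 -1;-2 0 0 0 0 0 -1;0 0 0 0 0 0 -1'; python3 look.py 2 150 130 120 360 160 100
```

```text
t: 6.08
eef_pos: [0.5255, -0.3281, 0.3776]
ee_rot: [[0.013, -0.989, -0.146], [-0.003, -0.146, 0.989], [-1.0, -0.012, -0.004]]
contact_force: [-0.4, 0.4, -1.1]
opening: 0.0547
```

View pics/l2.png

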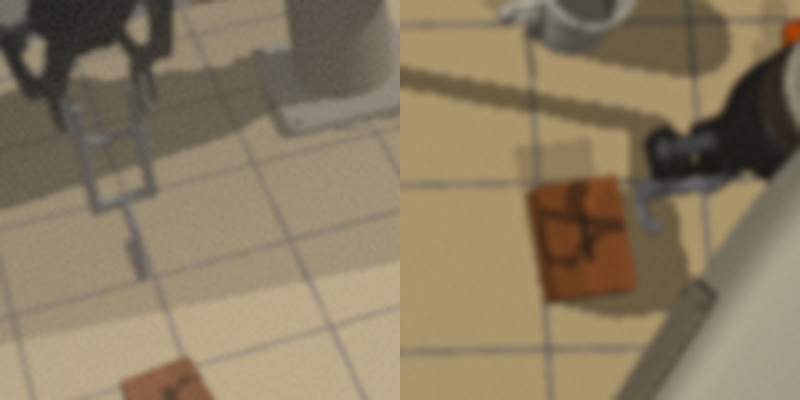

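```bash
cat > hg.py <<'E'
from h import *
import sys,pickle
np.set_printoptions(precision=4,suppress=True)
S=pickle.load(open('S%s.pkl'%sys.argv[1],'rb'))
st=manip.read_state();T=np.array(st['eef_pos']);R=np.array(st['ee_rot'])
for n in S:
    r=manip.outline_of(S[n],'hanger')
    if r:
        P=cloud(S[n],r[0]['region'])-T; P=P[(abs(P[:,0])<.06)&(abs(P[:,1])<.06)&(P[:,2]>-.22)&(P[:,2]<.05)]
        for lo in np.arange(-.2,.04,.012):
            q=P[(P[:,2]>=lo)&(P[:,2]<lo+.012)]
            if len(q): print(n,round(lo,3),len(q),'x',q[:,0].min(),np.median(q[:,0]),q[:,0].max(),'y',q[:,1].min(),q[:,1].mean(),q[:,1].max())
for k in('hanger_eye_bar','hanger_foot','hanger_mid'):
    r=[manip.mark_of(S[n],k) for n in S]
    if all(r): x,g=tri(S['scene'],r[0][0]['uv'],S['top'],r[1][0]['uv']); print(k,x-T,g,r[0][0]['p'],r[1][0]['p'])
    else: print(k,[(q[0]['uv'],q[0]['p']) if q else None for q in r])
E
python3 hg.py 2
```

```text
scene -0.164 1 x -0.013595425232291958 -0.013595425232291958 -0.013595425232291958 y -0.004799406383816651 -0.004799406383816651 -0.004799406383816651
scene -0.152 6 x -0.022478842525687548 -0.019596454884304726 -0.012907942963715446 y -0.007199571762847523 -0.0056523336608832 -0.004139364555863501
scene -0.14 13 x -0.026163705371523238 0.008900557422024336 0.014580175853969313 y -0.006142836027061005 -0.0036798235368953624 -0.00037276320871970636
scene -0.128 6 x 0.010354385474283023 0.012812231548142483 0.01425846083177007 y -0.00445604303199415 -0.0025191359001718685 -0.0006082739045364938
scene -0.116 7 x 0.009815971505524934 0.011735165826518235 0.013929749033812056 y -0.004731328337989338 -0.0019766824600569127 0.0007077777580947742
scene -0.104 7 x 0.008094709947230272 0.011971152369898985 0.015956126563659745 y -0.004132269551721801 -0.00224429858055528 -0.0005485377225553645
scene -0.092 9 x 0.0032125812743898363 0.008222512891299938 0.01036197460667243 y -0.00454310134760183 -0.002143131900937783 0.0004447824087862595
scene -0.08 71 x -0.012724944799029747 -0.00169559906284
[... 2556 characters left out ...]
72007158387302 -0.0028842858914459838 0.0269876776991666
top -0.032 8 x -0.010913917490224745 -0.0070224331563297215 -0.0021664456557707323 y -0.02201367789593872 0.008267528391071595 0.026643792413779344
top -0.02 2 x -0.011208880829385315 -0.010023183559640048 -0.00883748628989478 y 0.022673772731207187 0.02425303882620103 0.02583230492119487
top 0.004 2 x -0.014287480197455626 -0.013440752699335312 -0.012594025201214998 y 0.028344560587598766 0.029357710143913196 0.030370859700227626
hanger_eye_bar [-0.0006 -0.0024 -0.0038] 0.0027903101863408107 0.78 0.59
hanger_foot [-0.006   0.0004 -0.1443] 0.001627729269646594 0.9 0.49
hanger_mid [-0.0089 -0.0068 -0.0716] 0.0003678003306683831 0.8 0.55
```

Run:
```python
from h import *
import pickle
np.set_printoptions(precision=4,suppress=True)
S=pickle.load(open('S2.pkl','rb'));T=np.array(manip.read_state()['eef_pos'])
for n in S:
    P=cloud(S[n])-T
    for a,b in((-.03,.02),(-.095,-.06)):
        q=P[(abs(P[:,0])<.025)&(abs(P[:,1]+.002)<.014)&(P[:,2]>a)&(P[:,2]<b)]
        print(n,len(q),q.mean(0) if len(q) else '',np.sort(q[:,2]))
```

```text
scene 31 [ 0.0001 -0.0021 -0.0041] [-0.0084 -0.0077 -0.0074 -0.0072 -0.007  -0.0069 -0.0063 -0.0062 -0.0052
 -0.0051 -0.0051 -0.005  -0.0047 -0.0044 -0.0044 -0.0043 -0.0036 -0.0035
 -0.0035 -0.0035 -0.003  -0.0025 -0.0022 -0.0021 -0.002  -0.0017 -0.0015
 -0.0011 -0.0008 -0.0004  0.    ]
scene 65 [ 0.0024 -0.0022 -0.0752] [-0.0931 -0.0927 -0.0923 -0.091  -0.0908 -0.0901 -0.0895 -0.0882 -0.0864
 -0.085  -0.085  -0.0845 -0.0845 -0.0833 -0.0817 -0.0813 -0.0809 -0.0801
 -0.08   -0.0796 -0.0785 -0.0751 -0.0749 -0.0747 -0.0743 -0.0742 -0.0735
 -0.0735 -0.073  -0.0729 -0.0725 -0.0723 -0.0721 -0.0721 -0.072  -0.0717
 -0.0715 -0.0713 -0.071  -0.071  -0.0709 -0.0704 -0.0702 -0.0701 -0.0698
 -0.0695 -0.0693 -0.0692 -0.0688 -0.0686 -0.0685 -0.0685 -0.0684 -0.0682
 -0.0679 -0.0679 -0.0677 -0.0677 -0.0676 -0.0671 -0.067  -0.0665 -0.0662
 -0.0659 -0.0658]
top 2 [-0.0008 -0.0038 -0.0026] [-0.0038 -0.0013]
top 27 [-0.0034 -0.0045 -0.0703] [-0.0739 -0.0735 -0.0731 -0.0728 -0.072  -0.0718 -0.0716 -0.0712 -0.0709
 -0.0707 -0.0705 -0.0705 -0.0701 -0.0701 -0.0701 -0.0698 -0.0695 -0.0694
 -0.0693 -0.0693 -0.0691 -0.0689 -0.0683 -0.0678 -0.0678 -0.0676 -0.0675]
```

```bash
python3 -m creep '0 -.2 2 0 0 0 -1;0 -.45 3.5 0 0 0 -1;0 -.45 3.8 0 0 0 -1;0 -.45 3.8 0 0 0 -1;0 -.45 3.8 0 0 0 -1;0 -.45 3.8 0 0 0 -1;0 -.45 3.8 0 0 0 -1;0 -.45 3.8 0 0 0 -1;0 -.45 3.5 0 0 0 -1;0 -.2 2 0 0 0 -1'; python3 -m creep '0 0 0 .08 0 0 -1;0 0 0 .08 0 0 -1;0 0 0 .08 0 0 -1;0 0 0 0 0 0 -1'
```

```text
t: 7.42
eef_pos: [0.5129, 0.0207, 0.3633]
ee_rot: [[-0.008, -0.991, -0.132], [0.007, -0.133, 0.991], [-1.0, 0.007, 0.008]]
contact_force: [0.2, 0.6, -2.1]
opening: 0.0546
t: 7.75
eef_pos: [0.5112, 0.0286, 0.3623]
ee_rot: [[-0.01, -0.994, 0.105], [0.009, 0.105, 0.994], [-1.0, 0.011, 0.008]]
contact_force: [0.5, 0.1, -1.1]
opening: 0.0541
```

```bash
python3 -m creep '0 -.76 -1.48 0 .009 -.01 -1;0 0 0 0 0 0 -1;0 0 0 0 0 0 -1'; python3 look.py 3 250 110 120 260 130 110
cat > rel.py <<'E'
from h import *
import pickle,sys
np.set_printoptions(precision=4,suppress=True)
S=pickle.load(open('S%s.pkl'%sys.argv[1],'rb'));st=manip.read_state();T=np.array(st['eef_pos']);print(T,st['t'])
for n in S:
    P=cloud(S[n]);D=P-T
    b=(abs(D[:,0])<.02)&(abs(D[:,1]+.002)<.014)
    for a,c in((-.03,.006),(-.085,-.06)):
        q=P[b&(D[:,2]>a)&(D[:,2]<c)]; print(n,'bar',len(q),q.mean(0) if len(q) else '',np.sort(q[:,2])[[0,-1]] if len(q) else '')
    q=P[(abs(D[:,0]+.003)<.04)&(abs(D[:,1]+.002)<.025)&(D[:,2]>-.175)&(D[:,2]<-.1)];print('foot',len(q),q.min(0),q.max(0))
    q=P[(P[:,0]>.555)&(P[:,0]<.615)&(abs(P[:,1])<.02)&(P[:,2]>.26)&(P[:,2]<.36)]
    print('hook',len(q),q.min(0),q.max(0),q.mean(0)); print(np.round(q[np.argsort(q[:,0])][::6]*1000))
for k in('hanger_eye_bar','hanger_foot','hook_seat'):
    r=[manip.mark_of(S[n],k) for n in S]
    if all(r): x,g=tri(S['scene'],r[0][0]['uv'],S['top'],r[1][0]['uv']); print(k,x,g,r[0][0]['p'],r[1][0]['p'])
E
python3 rel.py 3
```

```text
t: 8.0
eef_pos: [0.5173, 0.012, 0.3615]
ee_rot: [[-0.001, -0.995, 0.099], [-0.002, 0.099, 0.995], [-1.0, 0.001, -0.003]]
contact_force: [0.2, 0.2, -1.7]
opening: 0.0544
[0.5173 0.012  0.3615] 8.1
scene bar 25 [0.5166 0.0094 0.3501] [0.3433 0.3539]
scene bar 35 [0.513  0.0094 0.2835] [0.2766 0.2885]
foot 59 [0.4901 0.0059 0.198 ] [0.5316 0.0181 0.2598]
hook 98 [ 0.5602 -0.0032  0.2817] [0.6142 0.0103 0.3515] [0.5913 0.0032 0.3157]
[[560.   6. 316.]
 [565.  10. 300.]
 [566.   6. 298.]
 [568.   6. 314.]
 [570.   4. 291.]
 [573.   3. 286.]
 [582.   2. 282.]
 [597.   2. 292.]
 [601.  -2. 341.]
 [602.  -2. 336.]
 [604.   0. 346.]
 [606.   2. 326.]
 [607.   1. 303.]
 [608.   1. 321.]
 [610.   4. 342.]
 [611.   0. 344.]
 [613.   5. 344.]]
top bar 0  
top bar 0  Traceback (most recent call last):
  File "rel.py", line 10, in <module>
    q=P[(abs(D[:,0]+.003)<.04)&(abs(D[:,1]+.002)<.025)&(D[:,2]>-.175)&(D[:,2]<-.1)];print('foot',len(q),q.min(0),q.max(0))
                                                                                                        ~~~~~^^^
    return umr_minimum(a, axis, None, out, keepdims, initial, where)
ValueError: zero-size array to reduction operation minimum which has no identity
```

View pics/l3.png

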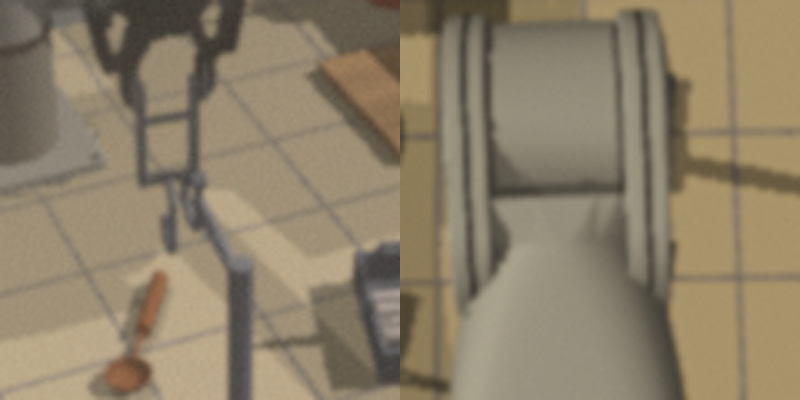

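```bash
python3 -m creep '1.6 0 0 0 0 0 -1;0 0 0 0 0 0 -1;0 -2 0 0 0 0 -1;0 -2 0 0 0 0 -1;0 0 0 0 0 0 -1;0 0 0 0 0 0 -1'
```

```text
t: 8.6
eef_pos: [0.5574, 0.0068, 0.3468]
ee_rot: [[-0.002, -0.995, 0.099], [-0.002, 0.099, 0.995], [-1.0, 0.001, -0.002]]
contact_force: [-0.2, -0.6, -1.7]
opening: 0.0546
```

```bash
python3 -m creep '0.1 -1.2 0 0 0 0 -1;0 -1.1 0 0 0 0 -1;0 0 0 0 0 0 -1;0 0 0 0 0 0 -1'; python3 look.py 4 270 140 70 260 130 110; python3 rel.py 4 2>&1 | grep -v Err
```

```text
t: 8.93
eef_pos: [0.5794, 0.0046, 0.3474]
ee_rot: [[-0.002, -0.995, 0.098], [-0.002, 0.098, 0.995], [-1.0, 0.002, -0.002]]
contact_force: [-1.4, 0.1, -2.6]
opening: 0.055
[0.5792 0.0046 0.3475] 9.0333
scene bar 33 [0.5771 0.0031 0.3336] [0.3184 0.3414]
scene bar 33 [0.5761 0.0009 0.2728] [0.263  0.2874]
foot 66 [ 0.5506 -0.0023  0.1815] [0.5927 0.0093 0.2464]
hook 206 [ 0.5617 -0.0199  0.2611] [0.6149 0.0191 0.3597] [ 0.584  -0.0014  0.311 ]
[[562.   5. 310.]
 [564.   4. 302.]
 [567.   6. 306.]
 [569. -12. 269.]
 [570.   7. 297.]
 [571.   4. 296.]
 [573.   3. 275.]
 [573.   3. 322.]
 [574.   0. 337.]
 [575. -17. 290.]
 [575. -17. 268.]
 [576.  -7. 333.]
 [576. -16. 336.]
 [577. -17. 305.]
 [577.   7. 266.]
 [578. -18. 278.]
 [578. -17. 327.]
 [578.   5. 335.]
 [579.   3. 279.]
 [579. -20. 346.]
 [580. -17. 346.]
 [580. -17. 360.]
 [582.  19. 333.]
 [582. -18. 354.]
 [585.  17. 339.]
 [598.   5. 284.]
 [602.  -2. 349.]
 [603.   3. 324.]
 [604.   0. 350.]
 [606.  -3. 345.]
 [607.  -1. 349.]
 [608.   1. 304.]
 [609.  -2. 347.]
 [610.  -3. 323.]
 [612.   6. 343.]]
top bar 0  
top bar 0  
Traceback (most recent call last):
  File "rel.py", line 10, in <module>
    q=P[(abs(D[:,0]+.003)<.04)&(abs(D[:,1]+.002)<.025)&(D[:,2]>-.175)&(D[:,2]<-.1)];print('foot',len(q),q.min(0),q.max(0))
                                                                                                        ~~~~~^^^
```

View pics/l4.png

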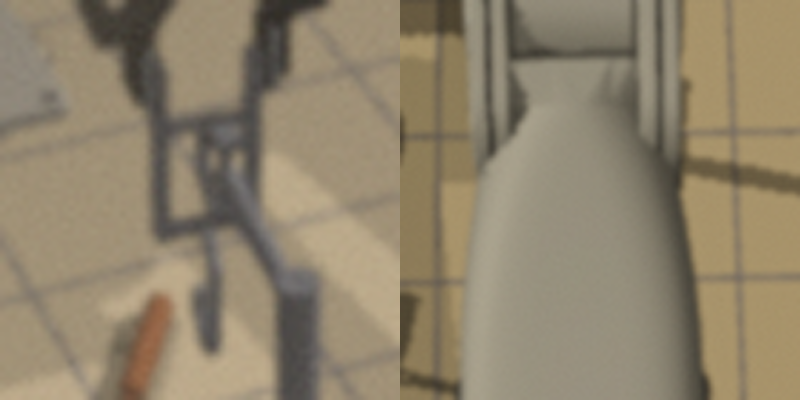

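```bash
python3 -m creep '0 -.25 0 0 0 0 -1;0 0 0 0 0 0 -1;.6 0 0 0 0 0 -1;.6 0 0 0 0 0 -1'; python3 -m creep '.6 0 0 0 0 0 -1'; python3 -m creep '.6 0 0 0 0 0 -1';  python3 -m creep '.5 0 0 0 0 0 -1'
```

```text
t: 9.37
eef_pos: [0.5807, 0.0046, 0.3382]
ee_rot: [[0.003, -0.995, 0.097], [-0.002, 0.097, 0.995], [-1.0, -0.003, -0.001]]
contact_force: [-0.4, 0.9, 2.3]
opening: 0.0547
t: 9.45
eef_pos: [0.5805, 0.0048, 0.3324]
ee_rot: [[0.004, -0.995, 0.097], [-0.001, 0.097, 0.995], [-1.0, -0.004, -0.001]]
contact_force: [-2.0, -0.3, 2.5]
opening: 0.0548
t: 9.53
eef_pos: [0.5801, 0.0048, 0.3262]
ee_rot: [[0.004, -0.995, 0.097], [-0.001, 0.097, 0.995], [-1.0, -0.004, -0.001]]
contact_force: [-1.8, -0.3, 2.1]
opening: 0.0547
t: 9.62
eef_pos: [0.5795, 0.0049, 0.3206]
ee_rot: [[0.003, -0.995, 0.097], [-0.001, 0.097, 0.995], [-1.0, -0.003, -0.001]]
contact_force: [-1.4, 1.1, 0.9]
opening: 0.0544
```

```bash
python3 -m creep '.5 -.1 0 0 0 0 -1';  python3 -m creep '.5 -.1 0 0 0 0 -1'; python3 -m creep '.4 -.3 0 0 0 0 -1'; python3 -m creep '.3 -.3 0 0 0 0 -1'
```

```text
t: 9.7
eef_pos: [0.5797, 0.0048, 0.3147]
ee_rot: [[0.001, -0.995, 0.097], [-0.001, 0.097, 0.995], [-1.0, -0.001, -0.001]]
contact_force: [-2.6, -0.1, -0.9]
opening: 0.0546
t: 9.78
eef_pos: [0.5804, 0.0047, 0.3085]
ee_rot: [[0.0, -0.995, 0.097], [-0.001, 0.097, 0.995], [-1.0, -0.0, -0.001]]
contact_force: [-0.5, 0.5, -1.5]
opening: 0.0546
t: 9.87
eef_pos: [0.5833, 0.0044, 0.3039]
ee_rot: [[-0.0, -0.995, 0.097], [-0.001, 0.097, 0.995], [-1.0, 0.0, -0.001]]
contact_force: [-6.2, -0.6, 28.8]
opening: 0.0549
t: 9.95
eef_pos: [0.5855, 0.0042, 0.3035]
ee_rot: [[0.001, -0.995, 0.097], [-0.001, 0.097, 0.995], [-1.0, -0.001, -0.001]]
contact_force: [-12.8, 0.6, 27.2]
opening: 0.0547
```

```bash
python3 -m creep '-.1 0 0 0 0 0 -1;0 0 0 0 0 0 -1'; python3 -m creep '0 0 0 0 0 0 .5;0 0 0 0 0 0 1;0 0 0 0 0 0 1;0 0 0 0 0 0 1;0 0 0 0 0 0 1'; python3 look.py 5 270 140 70 260 130 110;python3 rel.py 5 2>&1 | head -5
```

```text
t: 10.12
eef_pos: [0.5863, 0.0041, 0.3054]
ee_rot: [[0.004, -0.995, 0.097], [-0.001, 0.097, 0.995], [-1.0, -0.004, -0.001]]
contact_force: [0.5, -0.1, -2.0]
opening: 0.0545
t: 10.53
eef_pos: [0.588, 0.0038, 0.3035]
ee_rot: [[0.004, -0.995, 0.097], [-0.001, 0.097, 0.995], [-1.0, -0.004, -0.001]]
contact_force: [-0.0, 0.4, 0.2]
opening: 0.0853
[0.5879 0.0038 0.3035] 10.6333
scene bar 38 [0.5891 0.0005 0.2935] [0.2828 0.3071]
scene bar 38 [0.5857 0.0028 0.2262] [0.2187 0.2336]
foot 59 [0.5643 0.0025 0.1411] [0.6031 0.0155 0.2029]
hook 128 [ 0.5628 -0.0198  0.2605] [0.6149 0.0198 0.35  ] [ 0.5904 -0.0006  0.3097]
```

View pics/l5.png

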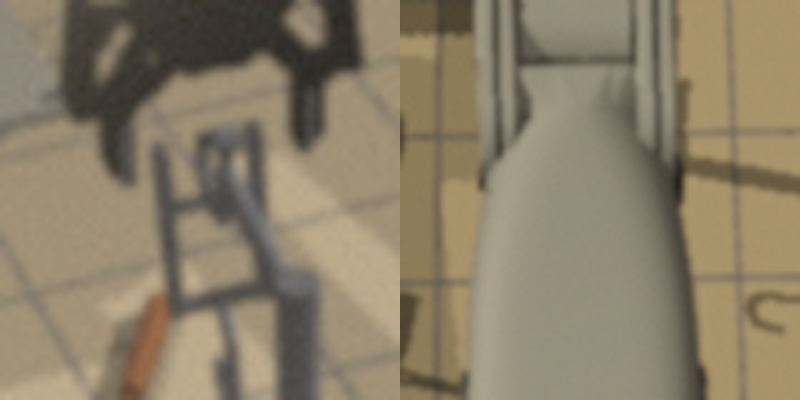

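```bash
python3 -m creep '-2 0 0 0 0 0 1;-4 0 0 0 0 0 1;-2 0 0 0 0 0 1;0 2.1 3.3 0 0 0 1;0 2.1 3.3 0 0 0 1;0 2.1 3.3 0 0 0 1;0 2.1 3.3 0 0 0 1;0 2.1 3.3 0 0 0 1;0 2.1 3.3 0 0 0 1;0 2.1 3.3 0 0 0 1'; python3 -m creep '1.2 1.5 2.5 -.12 0 0 1;1.2 1.2 2.5 -.12 0 0 1;1.2 0 0 -.12 0 0 1;1.2 0 0 -.12 0 0 1;1.2 0 0 -.12 0 0 1;1 0 0 -.12 0 0 1;1 0 0 -.12 0 0 0;1 0 0 -.12 0 0 -.3;1 0 0 -.12 0 0 -.3;1 0 0 -.12 0 0 -.3'
```

```text
t: 11.47
eef_pos: [0.4646, 0.2499, 0.3825]
ee_rot: [[0.001, -0.993, 0.116], [-0.002, 0.116, 0.993], [-1.0, -0.001, -0.002]]
contact_force: [0.9, 1.0, 0.8]
opening: 0.0854
t: 12.3
eef_pos: [0.4338, 0.3153, 0.2713]
ee_rot: [[0.007, -0.423, -0.906], [0.006, -0.906, 0.423], [-1.0, -0.009, -0.004]]
contact_force: [-0.7, -0.0, 0.7]
opening: 0.0386
```

```bash
python3 -m creep '0 0 0 -.122 0 0 -.3;0 0 0 0 0 0 -.3;0 0 0 0 0 0 -.3'; python3 look.py 6 270 110 150 190 140 140
python3 - <<'E'
from h import *
import pickle
np.set_printoptions(precision=4,suppress=True)
S=pickle.load(open('S6.pkl','rb'));print(manip.read_state()['opening'])
for n in S:
    P=cloud(S[n]); H=P[(abs(P[:,0]-.585)<.06)&(abs(P[:,1]-.004)<.045)]
    print(n)
    for lo in np.arange(.12,.34,.01):
        q=H[(H[:,2]>=lo)&(H[:,2]<lo+.01)]
        if len(q): print(round(lo,3),len(q),'x',q[:,0].min(),np.median(q[:,0]),q[:,0].max(),'y',q[:,1].min(),np.median(q[:,1]),q[:,1].max())
    C=P[(P[:,2]>.03)&(P[:,2]<.05)&(abs(P[:,1]-.29)<.12)&(abs(P[:,0]-.507)<.12)]; print(len(C),cv2.minAreaRect((C[:,:2]*1000).astype(np.float32)))
    c,s=np.cos(-.31),np.sin(-.31); L=(C[:,:2]-[.508,.2895])@np.array([[c,-s],[s,c]]); print('x hist',np.histogram(L[:,0],np.arange(-.1,.101,.008))[0],L.min(0),L.max(0))
for k in('hanger_foot','caddy_bail','hanger_eye_bar'):
    r=[manip.mark_of(S[n],k) for n in S]
    print(k,[(q[0]['uv'],q[0]['p']) if q else None for q in r], tri(S['scene'],r[0][0]['uv'],S['top'],r[1][0]['uv']) if all(r) else '')
E
```

```text
t: 12.55
eef_pos: [0.4324, 0.3145, 0.2683]
ee_rot: [[0.003, -0.307, -0.952], [0.003, -0.952, 0.307], [-1.0, -0.004, -0.002]]
contact_force: [0.5, 0.1, -0.0]
opening: 0.0301
0.029720205690992152
scene
0.14 11 x 0.568785954868835 0.5731597365191483 0.5979012863988656 y 0.003924306294590285 0.006456458897978634 0.011527351810012132
0.15 14 x 0.5636192540195899 0.5707824104574094 0.6018254835389838 y 0.0028499899943620344 0.00806602918126123 0.012878213052447018
0.16 15 x 0.5585646293820359 0.5701118309885564 0.6017760064150296 y 0.0020152642110169983 0.008874327219936695 0.013729294853955798
0.17 6 x 0.5687656857304246 0.5989711702749477 0.6008019812737689 y 0.00235233506849708 0.005230076352565699 0.006309567564668717
0.18 5 x 0.5994699514433623 0.599859520611377 0.6010221007017257 y 0.002372613453443251 0.002656235609898916 0.005488599656111648
0.19 5 x 0.594050221725653 0.5997809321305646 0.6027547247099465 y 0.0013815173267907044 0.005826383582376804 0.008346965046210464
0.2 7 x 0.5961312030540356 0.5969358892778592 0.6058729670722057 y 0.0008526626294745876 0.002480198815950241 0.0
[... 4399 characters left out ...]
0174 0.6088628220617216 y -0.0013180013004823242 0.004238027876327621 0.009730834081086628
424 ((507.4717102050781, 289.5482482910156), (119.89571380615234, 170.24520874023438), 72.39176177978516)
x hist [ 0 18 64 15 16 14 13 13 12 16 16 15  8 12 14 15 16 15 14 13 14 13 74  4
  0] [-0.0857 -0.0601] [0.0846 0.0599]
hanger_foot [([309.0, 208.7], 0.88), ([307.7, 195.3], 0.7)] (array([0.5858, 0.0091, 0.1602]), np.float64(0.001996034575811217))
caddy_bail [([374.6, 181.4], 0.9), ([223.5, 222.5], 0.8)] (array([0.5074, 0.2838, 0.1238]), np.float64(0.002241824532890775))
hanger_eye_bar [([306.2, 176.3], 0.67), ([307.5, 251.8], 0.72)] (array([0.4173, 0.039 , 0.1563]), np.float64(0.05504756820533238))
```

View pics/l6.png

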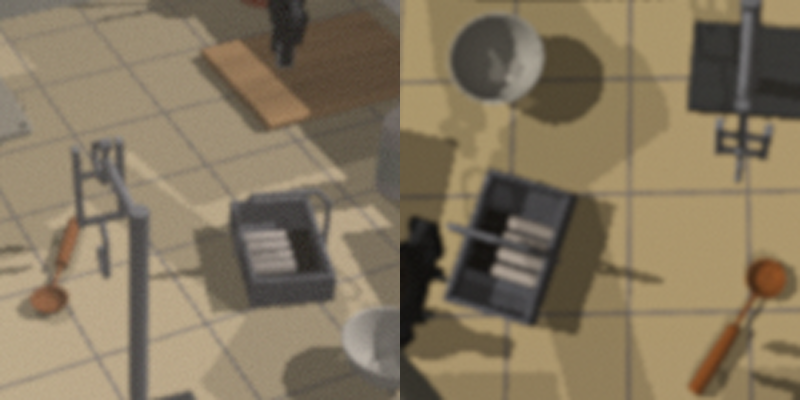

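```bash
python3 -m creep '4 0 .1 0 0 0 -.3;4 0 .1 0 0 0 -.3;4 0 0 0 0 0 -.3;4 0 0 0 0 0 -.3;3 0 0 0 0 0 -.3;0 0 0 0 0 0 -.3;0 0 0 0 0 0 -.3'
```

```text
t: 13.53
eef_pos: [0.4363, 0.3194, 0.0779]
ee_rot: [[0.016, -0.308, -0.951], [0.012, -0.951, 0.308], [-1.0, -0.017, -0.011]]
contact_force: [0.3, 0.7, 0.6]
opening: 0.0301
```

```bash
python3 -m creep '0 .7 .43 0 -.0115 .016 -.3;0 0 0 0 0 0 -.3;1.5 0 0 0 0 0 -.3;1 0 0 0 0 0 -.3;0 0 0 0 0 0 -.3'
```

```text
t: 13.95
eef_pos: [0.4352, 0.3177, 0.0619]
ee_rot: [[0.011, -0.309, -0.951], [0.009, -0.951, 0.309], [-1.0, -0.012, -0.008]]
contact_force: [-0.0, 0.2, -0.9]
opening: 0.0301
```

```bash
python3 -c "
from rig import manip
s=manip.read_state();print(s['joints'],s['effort'],s['t'])"
```

```text
[ 6.30282771e-01  4.38910228e-01 -1.79793143e-01  9.37949077e-01
  4.92932256e-04 -6.26583134e-01] [ 7.86375913e-04 -4.29857719e+01  2.18380004e+01 -4.81332522e-01
  1.19808359e-03 -2.11499605e-04] 13.95
```

```bash
python3 -m creep '0 .5 .4 0 -.008 .012 -.3;0 0 0 0 0 0 -.3;0 .1 .1 0 -.003 .004 -.3;0 0 0 0 0 0 -.3'
```

```text
t: 14.28
eef_pos: [0.4302, 0.3147, 0.0661]
ee_rot: [[-0.0, -0.309, -0.951], [-0.0, -0.951, 0.309], [-1.0, 0.0, 0.0]]
contact_force: [0.0, -0.3, -0.2]
opening: 0.0297
```

```bash
python3 -m creep '1.5 .05 .05 0 -.002 .003 -.3;1.5 .05 .05 0 -.002 .003 -.3;1 .05 .05 0 -.002 .003 -.3;0 0 0 0 0 0 -.3'
```

```text
t: 14.62
eef_pos: [0.4305, 0.3154, 0.0281]
ee_rot: [[-0.004, -0.309, -0.951], [-0.003, -0.951, 0.309], [-1.0, 0.004, 0.002]]
contact_force: [-0.7, -0.3, -0.5]
opening: 0.0297
```

Straddling the end wall; finish descent and close.

```bash
python3 -m creep '1.1 .1 .05 0 .001 -.002 -.3;0 0 0 0 0 0 -.3;0 0 0 0 0 0 -1;0 0 0 0 0 0 -1;0 0 0 0 0 0 -1;0 0 0 0 0 0 -1'
```

```text
t: 15.12
eef_pos: [0.4302, 0.3154, 0.019]
ee_rot: [[-0.002, -0.309, -0.951], [-0.001, -0.951, 0.309], [-1.0, 0.001, 0.002]]
contact_force: [-0.3, 0.5, -1.9]
opening: 0.007
```

```bash
python3 -m creep '-.5 0 0 0 0 0 -1;-1 0 0 0 0 0 -1;-1.5 0 0 0 0 0 -1;-2.5 0 0 0 0 0 -1;-2.5 0 0 0 0 0 -1;-1.5 0 0 0 0 0 -1;0 0 0 0 0 0 -1;0 0 0 0 0 0 -1'; python3 look.py 7 320 90 130 190 140 140
cat > cad.py <<'E'
from h import *
import pickle,sys
np.set_printoptions(precision=4,suppress=True)
S=pickle.load(open('S%s.pkl'%sys.argv[1],'rb'));st=manip.read_state();T=np.array(st['eef_pos']);print(T,st['opening'],st['t'])
z=np.array(st['ee_rot'])[:,2]; u=-np.r_[z[:2],0];u/=np.linalg.norm(u); w=np.array([-u[1],u[0],0])
for n in S:
    P=cloud(S[n])-T; L=np.c_[P@u,P@w,P[:,2]]  # caddy axes from TCP
    B=L[(abs(L[:,0]-.081)<.04)&(abs(L[:,1])<.05)&(L[:,2]>.05)&(L[:,2]<.13)]
    print(n,'bail',len(B)); 
    if len(B): 
        top=B[B[:,2]>B[:,2].max()-.015]; print(top.mean(0),top.min(0),top.max(0), 'world',T+top.mean(0)[0]*u+top.mean(0)[1]*w+[0,0,top.mean(0)[2]])
    for a in(.02,.14,.155,.17):
        q=L[(abs(L[:,0]-a)<.006)&(abs(L[:,1])<.06)&(abs(L[:,2]-.02)<.06)]
        if len(q): print(a,len(q),'zmax',np.percentile(q[:,2],90))
r=[manip.mark_of(S[n],'caddy_bail') for n in S]
if all(r): print(tri(S['scene'],r[0][0]['uv'],S['top'],r[1][0]['uv']))
E
python3 cad.py 7
```

```text
t: 15.78
eef_pos: [0.4287, 0.3145, 0.1217]
ee_rot: [[-0.005, -0.309, -0.951], [-0.001, -0.951, 0.309], [-1.0, 0.003, 0.004]]
contact_force: [-0.0, -0.6, -2.6]
opening: 0.0066
[0.4284 0.3143 0.1207] 0.006879380366053202 15.8833
scene bail 136
[0.0756 0.0027 0.1033] [ 0.0419 -0.0427  0.0999] [0.0915 0.0481 0.1149] world [0.5011 0.2935 0.224 ]
0.02 95 zmax 0.07082096988223811
0.14 21 zmax 0.024507669288228354
0.155 39 zmax 0.025364768826531107
0.17 241 zmax 0.02334520652611584
top bail 165
[0.0721 0.0016 0.1034] [ 0.0416 -0.0426  0.1005] [0.0872 0.0451 0.1154] world [0.4975 0.2935 0.2241]
0.02 70 zmax 0.0249300720000769
0.14 132 zmax 0.02346499913631523
0.155 161 zmax 0.02242100727260278
0.17 44 zmax 0.02538848168479021
```

View pics/l7.png

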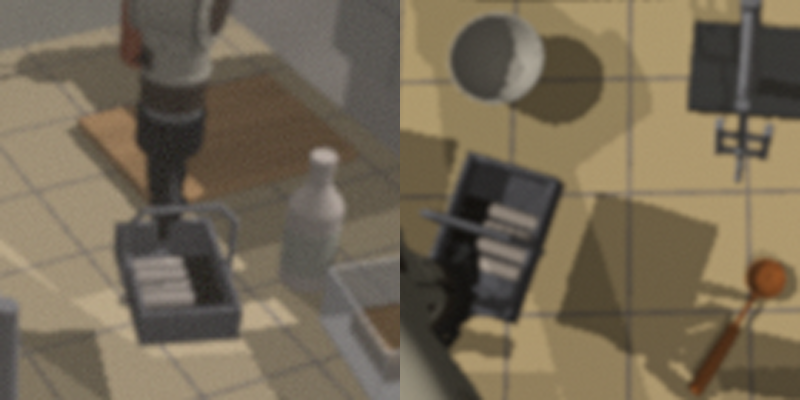

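```bash
python3 -m creep '0 0 0 -.06 0 0 -1;0 1 0 -.08 0 0 -1;0 2 -.2 -.07 0 0 -1;.2 2.8 -.4 0 0 0 -1;.2 3 -.5 0 0 0 -1;.3 3.2 -.5 0 0 0 -1;.3 3.2 -.5 0 0 0 -1;.3 3.2 -.5 0 0 0 -1;.3 2.5 -.5 0 0 0 -1;.3 1.5 0 0 0 0 -1'
```

```text
t: 16.82
eef_pos: [0.4267, 0.0798, 0.0886]
ee_rot: [[-0.029, -0.082, -0.996], [-0.014, -0.997, 0.082], [-0.999, 0.016, 0.028]]
contact_force: [1.0, 0.3, -2.6]
opening: 0.0069
```

```bash
python3 -m creep '0 1.5 0 0 .014 -.008 -1;0 1.5 0 .01 .012 -.006 -1;0 1.5 0 0 0 0 -1;0 1 -.3 0 0 0 -1;0 0 0 0 0 0 -1;0 0 0 0 0 0 -1'
```

```text
t: 17.32
eef_pos: [0.4162, 0.0168, 0.0813]
ee_rot: [[-0.021, -0.101, -0.995], [-0.005, -0.995, 0.101], [-1.0, 0.008, 0.02]]
contact_force: [-0.5, 0.3, -1.9]
opening: 0.007
```

```bash
python3 -m creep '-.6 -.4 -1 0 .02 -.006 -1;-.5 -.3 -1 0 .006 -.003 -1;0 0 0 0 0 0 -1;0 0 0 0 0 0 -1'; python3 look.py 8 240 130 130 230 140 140;python3 cad.py 8
```

```text
t: 17.65
eef_pos: [0.4383, 0.0243, 0.0919]
ee_rot: [[0.006, -0.098, -0.995], [0.002, -0.995, 0.098], [-1.0, -0.003, -0.006]]
contact_force: [-1.4, -0.6, -2.7]
opening: 0.0068
[0.4383 0.0242 0.0919] 0.006898416602146313 17.75
scene bail 91
[ 0.0764 -0.0067  0.1049] [ 0.0435 -0.0459  0.1023] [0.0875 0.0318 0.1172] world [0.5137 0.01   0.1968]
0.02 103 zmax 0.07019760978682689
0.14 24 zmax 0.054435560094434975
0.155 38 zmax 0.061591200629927144
0.17 204 zmax 0.025279558993354344
top bail 19
[0.0835 0.0159 0.1002] [ 0.079  -0.0498  0.091 ] [0.0862 0.049  0.1058] world [0.5229 0.0318 0.1921]
0.14 115 zmax 0.02599259250203032
0.155 155 zmax 0.025381078913828167
0.17 15 zmax 0.025539037506066918
(array([0.5136, 0.0083, 0.1866]), np.float64(0.005798264847385569))
```

View pics/l8.png

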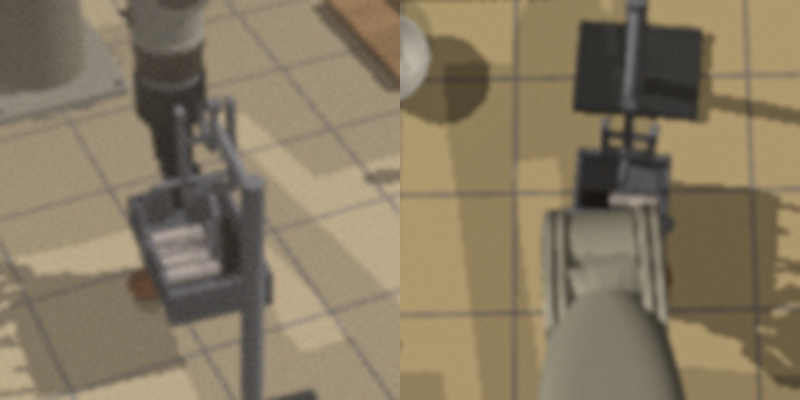

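Run:
```python
from h import *
import pickle
S=pickle.load(open('S8.pkl','rb'));T=np.array(manip.read_state()['eef_pos'])
for n in S:
    P=cloud(S[n]);P=P[(abs(P[:,1]-.02)<.06)&(P[:,0]<.556)&(P[:,0]>.40)]
    for lo in np.arange(.2,.5,.02):
        q=P[(P[:,2]>=lo)&(P[:,2]<lo+.02)]
        if len(q): print(n,round(lo,2),len(q),np.round(np.sort(q[:,0]-T[0])[-4:],3))
```

```text
scene 0.2 24 [0.038 0.038 0.042 0.044]
scene 0.22 71 [0.038 0.038 0.04  0.042]
scene 0.24 107 [0.039 0.039 0.04  0.042]
scene 0.26 143 [0.039 0.04  0.04  0.044]
scene 0.28 113 [0.036 0.036 0.038 0.038]
scene 0.3 125 [0.038 0.038 0.038 0.04 ]
scene 0.32 151 [0.036 0.037 0.037 0.038]
scene 0.34 121 [0.038 0.039 0.04  0.04 ]
scene 0.36 118 [0.045 0.046 0.046 0.046]
scene 0.38 184 [0.047 0.047 0.047 0.047]
scene 0.4 241 [0.046 0.047 0.048 0.048]
scene 0.42 226 [0.045 0.046 0.046 0.046]
scene 0.44 191 [0.044 0.044 0.044 0.045]
scene 0.46 204 [0.043 0.044 0.044 0.044]
scene 0.48 235 [0.046 0.047 0.047 0.047]
top 0.46 3 [0.026 0.029 0.031]
top 0.48 2 [-0.     0.031]
```

```bash
python3 -m creep '0 .1 -1.5 0 0 0 -1;0 .1 -1.5 0 0 0 -1;0 0 -1 0 0 0 -1;0 0 0 0 0 0 -1'
```

```text
t: 18.18
eef_pos: [0.476, 0.0182, 0.091]
ee_rot: [[0.002, -0.098, -0.995], [0.002, -0.995, 0.098], [-1.0, -0.002, -0.002]]
contact_force: [0.8, -0.1, -1.9]
opening: 0.0069
```

```bash
python3 -m creep '0 0 -1 0 0 0 -1;0 0 -1 0 0 0 -1;0 0 -.4 0 0 0 -1;0 0 0 0 0 0 -1'; python3 look.py 9 270 140 80 230 140 140
python3 - <<'E'
from h import *
import pickle
np.set_printoptions(precision=4,suppress=True)
S=pickle.load(open('S9.pkl','rb'));T=np.array(manip.read_state()['eef_pos']);print(T)
for n in S:
    P=cloud(S[n])
    H=P[(abs(P[:,0]-.585)<.045)&(abs(P[:,1]-.005)<.06)]
    for lo in np.arange(.13,.24,.01):
        q=H[(H[:,2]>=lo)&(H[:,2]<lo+.01)]
        q=q[np.argsort(q[:,1])]
        if len(q): print(n,round(lo,2),len(q),(q[:: max(1,len(q)//7),:2]*1000).round().astype(int).tolist())
E
```

```text
t: 18.52
eef_pos: [0.4987, 0.0159, 0.09]
ee_rot: [[-0.003, -0.098, -0.995], [0.002, -0.995, 0.098], [-1.0, -0.002, 0.003]]
contact_force: [-0.3, -0.9, -2.0]
opening: 0.0067
[0.4978 0.0159 0.0899]
scene 0.13 7 [[580, -53], [577, -52], [582, -51], [582, -51], [580, -50], [566, 9], [587, 65]]
scene 0.14 20 [[576, -54], [578, -52], [576, -51], [578, -49], [588, 4], [581, 6], [572, 7], [576, 8], [570, 11], [589, 64]]
scene 0.15 24 [[577, -54], [578, -51], [575, -47], [596, 4], [564, 7], [569, 8], [598, 9], [571, 11]]
scene 0.16 23 [[578, -54], [577, -51], [575, -47], [596, 4], [599, 6], [563, 8], [565, 10], [563, 14]]
scene 0.17 29 [[577, -54], [576, -47], [572, -42], [553, -2], [541, 0], [596, 4], [599, 6], [586, 65]]
scene 0.18 66 [[578, -41], [572, -25], [580, -9], [555, 1], [548, 4], [561, 9], [584, 16], [579, 34]]
scene 0.19 34 [[580, -38], [578, -31], [582, -19], [578, -8], [578, 2], [581, 4], [553, 9], [580, 21], [589, 30]]
scene 0.2 9 [[597, 1], [596, 1], [596, 1], [598, 4], [596, 4], [601, 5], [597, 7], [594, 8], [542, 17]]
scene 0.21 13 [[595, 2], [587, 2], [593, 2], [600, 3], [590, 4], [588, 5], [595, 5], [594, 5], [593, 6], [600, 6], [595, 8], [541, 11], [540, 18]]
scene 0.22 57 [[585, -23], [582, -15], [583, -6], [588, 2], [581, 8], [588, 15], [588, 21], [591, 32]]
scene 0.23 25 [[585, -23], [573, -21], [587, -17], [586, -4], [590, 8], [585, 16], [584, 26], [589, 27], [591, 30]]
top 0.13 1 [[571, -49]]
top 0.14 1 [[572, -52]]
top 0.15 1 [[572, -49]]
top 0.16 3 [[578, -51], [572, -51], [575, -48]]
top 0.17 3 [[574, -51], [577, -48], [571, -48]]
```

View pics/l9.png

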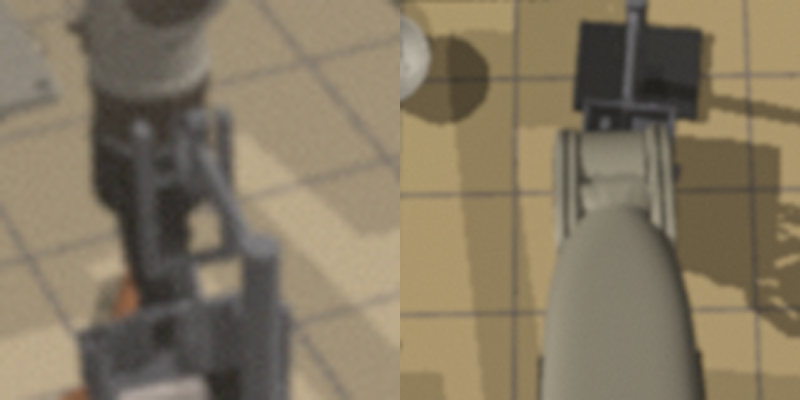

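```bash
python3 -m creep '.8 0 -.1 0 0 0 -1;.8 0 0 0 0 0 -1'; python3 -m creep '.8 0 0 0 0 0 -1'; python3 -m creep '.6 0 0 0 0 0 -1'
```

```text
t: 18.78
eef_pos: [0.4991, 0.016, 0.0745]
ee_rot: [[-0.001, -0.097, -0.995], [0.002, -0.995, 0.097], [-1.0, -0.002, 0.001]]
contact_force: [-0.9, -0.9, -1.8]
opening: 0.007
t: 18.87
eef_pos: [0.4988, 0.0161, 0.0658]
ee_rot: [[-0.001, -0.097, -0.995], [0.002, -0.995, 0.097], [-1.0, -0.002, 0.001]]
contact_force: [-1.1, 0.4, -2.4]
opening: 0.0064
t: 18.95
eef_pos: [0.4978, 0.0161, 0.0584]
ee_rot: [[-0.003, -0.097, -0.995], [0.002, -0.995, 0.097], [-1.0, -0.002, 0.003]]
contact_force: [0.5, 0.6, -2.5]
opening: 0.0068
```

```bash
python3 -m creep '.4 0 -.1 0 0 0 -1'; python3 -m creep '.3 0 -.1 0 0 0 -1'; python3 -m creep '.2 0 0 0 0 0 -1'
```

```text
t: 19.03
eef_pos: [0.4976, 0.016, 0.053]
ee_rot: [[-0.005, -0.097, -0.995], [0.002, -0.995, 0.097], [-1.0, -0.002, 0.005]]
contact_force: [0.3, -0.3, -2.9]
opening: 0.0073
t: 19.12
eef_pos: [0.4987, 0.0159, 0.0495]
ee_rot: [[-0.005, -0.097, -0.995], [0.002, -0.995, 0.097], [-1.0, -0.002, 0.005]]
contact_force: [-0.8, -0.1, 8.2]
opening: 0.0062
t: 19.2
eef_pos: [0.5014, 0.0158, 0.0485]
ee_rot: [[0.001, -0.097, -0.995], [0.002, -0.995, 0.097], [-1.0, -0.002, -0.001]]
contact_force: [-0.1, 0.4, 10.3]
opening: 0.0068
```

```bash
python3 -m creep '-.1 0 0 0 0 0 -1;0 0 0 0 0 0 -1;0 0 0 0 0 0 -.6;0 0 0 0 0 0 -.4;0 0 0 0 0 0 -.4;0 0 0 0 0 0 -.4'; python3 look.py 10 260 140 110 230 140 140
```

```text
t: 19.7
eef_pos: [0.5046, 0.0158, 0.051]
ee_rot: [[0.007, -0.097, -0.995], [0.002, -0.995, 0.097], [-1.0, -0.002, -0.007]]
contact_force: [-0.3, -0.2, -0.5]
opening: 0.0256
```

```bash
python3 -m creep '0 0 .45 0 0 0 -.4;-1 0 0 0 0 0 -.35;-1.5 0 0 0 0 0 -.35;-1.5 0 0 0 0 0 -.35;-1 0 0 0 0 0 -.35'; python3 -m creep '-1 0 .3 0 0 0 -.35;0 0 2 0 0 0 -.35;0 0 3 0 0 0 -.35;0 0 4 0 0 0 -.35;-1 0 4 0 0 0 -.35;-1 0 3 0 0 0 -.35;0 0 0 0 0 0 -.35'
```

```text
t: 20.22
eef_pos: [0.496, 0.0162, 0.1014]
ee_rot: [[-0.0, -0.097, -0.995], [0.002, -0.995, 0.097], [-1.0, -0.001, 0.001]]
contact_force: [0.5, -1.4, -0.6]
opening: 0.0273
t: 20.8
eef_pos: [0.3315, 0.0322, 0.1376]
ee_rot: [[0.012, -0.098, -0.995], [0.002, -0.995, 0.098], [-1.0, -0.003, -0.012]]
contact_force: [-0.0, -0.8, -0.4]
opening: 0.028
```

```bash
cat > fin.py <<'E'
from h import *
np.set_printoptions(precision=4,suppress=True)
S={n:manip.snapshot(n) for n in('scene','top')}
print(manip.read_state()['t'],manip.read_state()['eef_pos'],manip.read_state()['contact_force'])
for n in S:
    P=cloud(S[n]);H=P[(abs(P[:,0]-.585)<.1)&(abs(P[:,1]-.005)<.07)]
    R=H[(H[:,2]>.055)&(H[:,2]<.09)]; print(n,'rim',len(R),R.min(0),R.max(0))
    for a in(.50,.54,.62,.655):
        q=R[abs(R[:,0]-a)<.012]; print('  x',a,np.percentile(q[:,2],90) if len(q) else '',end='')
    b=H[(H[:,2]>.138)&(H[:,2]<.16)&(abs(H[:,1]-.005)>.012)&(abs(H[:,1]-.005)<.04)]; print('\n bail',len(b),b.mean(0) if len(b) else '')
    f=H[(H[:,2]>.13)&(H[:,2]<.19)&(abs(H[:,1]-.005)<.009)]; print(' foot',len(f),f.min(0) if len(f) else '',f.max(0) if len(f) else '')
    e=H[(H[:,2]>.27)&(H[:,2]<.31)&(abs(abs(H[:,1]-.002)-.012)<.006)&(abs(H[:,0]-.585)<.02)]; print(' eyebar',len(e),e.mean(0) if len(e) else '')
    g=H[(H[:,2]>.30)&(H[:,2]<.345)&(H[:,0]>.57)&(H[:,0]<.6)&(abs(H[:,1]-.003)<.008)]; g=g[np.argsort(g[:,0])]; print(' gate',(g[:,[0,2]]*1000).round().tolist())
for k in('caddy_bail','hanger_foot','hanger_eye_bar','hook_seat'):
    r=[manip.mark_of(S[n],k) for n in S]
    if all(r): print(k,*tri(S['scene'],r[0][0]['uv'],S['top'],r[1][0]['uv']),r[0][0]['p'],r[1][0]['p'])
E
python3 fin.py
```

```text
20.9 [0.3368 0.0323 0.1378] [ 0.6109 -0.6053  0.1312]
scene rim 737 [ 0.4975 -0.0574  0.055 ] [0.679  0.0662 0.0897]
  x 0.5 0.0727810812193376  x 0.54 0.07481971179284704  x 0.62 0.07603440551693516  x 0.655 0.07859395755902301
 bail 37 [ 0.5855 -0.0048  0.1503]
 foot 53 [ 0.5659 -0.004   0.144 ] [0.6074 0.0134 0.1899]
 eyebar 16 [ 0.5787 -0.0033  0.2954]
 gate [[578.0, 328.0], [578.0, 326.0], [585.0, 330.0], [599.0, 300.0]]
top rim 623 [ 0.4999 -0.0538  0.055 ] [0.6761 0.069  0.0845]
  x 0.5 0.07664993828598464  x 0.54 0.07622391259814787  x 0.62 0.07781963712554074  x 0.655 0.07772574288737197
 bail 42 [0.5863 0.0083 0.1506]
 foot 26 [ 0.5666 -0.0038  0.1454] [0.5959 0.0124 0.1696]
 eyebar 23 [0.5823 0.0018 0.2925]
 gate [[572.0, 323.0], [572.0, 322.0], [575.0, 323.0], [575.0, 323.0], [576.0, 328.0], [577.0, 326.0], [579.0, 328.0], [581.0, 322.0], [582.0, 329.0], [583.0, 325.0], [584.0, 330.0], [585.0, 328.0], [586.0, 333.0], [588.0, 328.0], [589.0, 334.0], [590.0, 331.0], [591.0, 338.0], [592.0, 335.0], [594.0, 336.0], [594.0, 336.0], [596.0, 342.0], [598.0, 345.0], [598.0, 345.0], [598.0, 333.0], [598.0, 343.0], [598.0, 343.0], [599.0, 339.0]]
caddy_bail [0.5816 0.001  0.1518] 0.011807393266291905 0.96 0.79
hanger_foot [0.5795 0.0057 0.1552] 0.004599951152762058 0.68 0.44
hanger_eye_bar [0.5884 0.0002 0.2885] 0.0018839678973075892 0.65 0.71
```

```bash
python3 -m creep '0 0 0 0 0 0 -.35;0 0 0 0 0 0 -.35;0 0 0 0 0 0 -.35;0 0 0 0 0 0 -.35;0 0 0 0 0 0 -.35;0 0 0 0 0 0 -.35;0 0 0 0 0 0 -.35;0 0 0 0 0 0 -.35;0 0 0 0 0 0 -.35;0 0 0 0 0 0 -.35' >/dev/null; python3 fin.py | grep -v gate;  python3 -m creep '0 0 0 0 0 0 -.35;0 0 0 0 0 0 -.35;0 0 0 0 0 0 -.35;0 0 0 0 0 0 -.35;0 0 0 0 0 0 -.35;0 0 0 0 0 0 -.35' >/dev/null; python3 fin.py | grep -E 'rim|bail|eye'
```

```text
22.2333 [0.3379 0.0319 0.1355] [-0.5431 -0.4765 -0.615 ]
scene rim 705 [ 0.4938 -0.0558  0.055 ] [0.6762 0.0669 0.0874]
  x 0.5 0.07479472686234642  x 0.54 0.06971999270064681  x 0.62 0.07692954014956903  x 0.655 0.07683218179864189
 bail 40 [ 0.5837 -0.0043  0.1507]
 foot 50 [ 0.5646 -0.002   0.1404] [0.6058 0.0084 0.1867]
 eyebar 15 [ 0.5793 -0.004   0.2951]
top rim 678 [ 0.4944 -0.0536  0.055 ] [0.6718 0.0689 0.0827]
  x 0.5 0.0777170159249713  x 0.54 0.07576183657874022  x 0.62 0.07736597295740255  x 0.655 0.07657122514340409
 bail 43 [0.584  0.0079 0.1509]
 foot 26 [ 0.5649 -0.0037  0.1402] [0.5924 0.0124 0.1685]
 eyebar 22 [ 0.5822 -0.      0.2907]
caddy_bail [0.5863 0.0005 0.1528] 0.005239806904146995 0.92 0.76
hanger_foot [0.5863 0.0071 0.1476] 0.006483517927756834 0.59 0.6
hanger_eye_bar [0.588  0.0043 0.2961] 0.0073397553954498325 0.8 0.52
hook_seat [ 0.5836 -0.0002  0.2893] 0.007171680743263244 0.91 0.77
scene rim 719 [ 0.4897 -0.0564  0.055 ] [0.6761 0.0683 0.0896]
 bail 38 [ 0.584  -0.0022  0.1509]
 eyebar 19 [ 0.5776 -0.0017  0.2953]
top rim 669 [ 0.4946 -0.0537  0.055 ] [0.673  0.0692 0.0852]
 bail 43 [0.584  0.0081 0.1513]
 eyebar 23 [0.5821 0.0005 0.2918]
caddy_bail [ 0.586  -0.0025  0.1537] 0.0005967633804619603 0.74 0.82
hanger_eye_bar [0.5891 0.0018 0.2955] 0.011682277662094447 0.64 0.51
```

Settled and at rest; handing in.

```bash
python3 -c "
from rig import manip
print(manip.close_job())"
```

```text
the job is handed in; nothing more can be done
None
```

I hung the chain and handed the job in at about 23 s of the 72 s. The hand-in gives no verdict.

- **Hanger:** I took it from its block by the lugs and pushed its eye bar down past the sprung gate until it sat in the trough. The gate pushed back with about 2–4 N, and contact with the trough read about 29 N. Then I let go.
- **Caddy:** I pinched it by its robot-side end wall and carried it level. I lowered the bail into the hanger's foot, opened the fingers and backed the arm off.

**Last checks (depth readings from both cameras):**
- The eye bar read about 0.292–0.295 m high, with the seat at 0.29 m.
- The gate lay on its shut line.
- The bail sat in the foot at about 0.150 m, and its position held to within 1 mm over about 0.6 s.
- The caddy's rim was level to a few mm, with its underside about 33 mm above the counter by calculation.
- The fingers were well clear of everything.

**Weak points:**
- The networks' point marks disagreed with the depth readings by up to about 8 mm, so I relied on depth.
- The final release was confirmed by depth numbers only, because I had used all 12 picture views.
- I did not re-measure the bystanders at the end; the arm's path was planned clear of them.

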